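Put the offcuts away: steel to its kind, with spacers under the flat bar

TASK

Put away the loose pieces on the bench by kind: lay the round bar flat in the tray that holds a round bar, and the square tube flat in the tray that holds a square tube, each on the tray floor beside the piece that is there. On the stack of flat bars, lay the two wooden sticks straight across the layer, centred on it, one towards each end, then lay the loose flat bar centred on top of both sticks, in line with the bars below and clear of them. Leave the oil can and the hammer where they are, and let go of everything.

Things in the scene. Friction and masses are not known exactly. Their poses are not given: they have to be found in the camera images.
- stick_a_mid (a point): Loose square stick of pale bare wood, a spacer, 110 x 16 x 16 mm, about 22 g, lying on the bench. Its point is its centre (half-way up); x runs along its length, which lies roughly away from the robot at the start. The two sticks are alike.
- stick_b_mid (a point): The other loose square stick of pale wood, 110 x 16 x 16 mm, same as stick a. Its point is its centre (half-way up); x runs along its length, which lies roughly away from the robot at the start.
- flat_bar_mid (a point): Loose flat steel bar, 150 mm long, 40 mm wide, 12 mm thick, about 0.55 kg, lying on its wide face on the bench. Its point is its centre (half-way up); x runs along its length, which lies roughly away from the robot at the start.
- round_bar_mid (a point): Loose solid round steel bar, 22 mm in diameter, 110 mm long, about 0.32 kg, lying on its side on the bench; it can roll. Its point is its centre (half-way up); x runs along its length, roughly away from the robot at the start (y and z turn as it rolls).
- box_section_mid (a point): Loose length of grey square steel tube (box section), hollow with open ends, 30 x 30 mm outside, 3 mm wall, 80 mm long, about 0.20 kg, lying on a side on the bench. Its point is its centre (half-way up); x runs along its length, which lies roughly away from the robot at the start.
- stack: Fixed timber bed 112 x 170 mm, 18 mm high, carrying a layer of two fixed flat steel bars (150 x 40 x 12 mm, 6 mm apart) side by side. Origin at the centre of its underside; z up, y along the bars, x across them. The layer's level top is 30 mm above the bench, x -43 to 43 mm, y -75 to 75 mm. Sticks laid across it run along x; the next bar lies along y on the sticks.
- round_tray: Fixed open steel tray, 126 x 148 mm outside, 22 mm high, walls and floor 4 mm. Origin at the centre of its underside, z up, y along its long side, x across to the far side. One round bar (22 mm thick, 110 mm long) lies fixed in it along y by the far wall, centred at x = 46 mm; the rest of the floor (x -59 to 35 mm, y -70 to 70 mm) is free for another to lie beside it, along y.
- box_tray: Fixed open steel tray, 126 x 148 mm outside, 22 mm high, walls and floor 4 mm. Origin at the centre of its underside, z up, y along its long side, x across to the far side. One square tube (30 x 30 mm, 80 mm long) lies fixed in it along y by the far wall, centred at x = 42 mm; the rest of the floor (x -59 to 27 mm, y -70 to 70 mm) is free for another to lie beside it, along y.
- oil_can: Bystander: green oil can standing on the bench well to the robot's left, 60 mm in diameter, with a thin brass spout up to 128 mm high. Origin at the centre of its underside.
- hammer: Bystander: hammer lying on the bench well to the robot's right, its handle about along x. Origin under its middle, on the bench.
Not all that is in view belongs to the job. What is shaped like the part that bears flat_bar_mid but blue or yellow is not meant.

How it is judged:
By the outcome, as a careful person would: the job done as asked, in the order asked, and still so for the second after the job is handed in, with the robot touching nothing.
It also fails if it takes over 93 s, if anything falls off the work surface, if the arm or the gripper's body presses on something with over 40 N, if the wrist force passes 120 N, or if a joint passes its speed limit or range.

ROBOT

A 7-joint arm with a two-finger parallel gripper is mounted at the origin on the work surface. World frame = base frame: x ahead of the robot, y to its left, z up, the work surface at z = 0. Lengths are in m, angles in rad, forces in N, time in s.
With the tool pointing down it reaches from about 0.4 to 0.9 m from the base axis. Payload 5.6 kg.
Tool frame: the origin (TCP) lies midway between the tips of the shut fingers; the grasp point (between the pads) lies 19 mm behind it; y points along the fingers, z is the direction in which the jaws open and shut, and the axes are right-handed (so a half turn about y gives the same grasp; the last joint's range is limited). The gripper opens to 92 mm and grips with 3 to 60 N. Pads are 20 mm wide; open, the fingers measure 128 mm over their backs; the gripper's body (75 mm by 189 mm) begins 69 mm behind the grasp point.
Start: joints at [1.26, 0.468, -0.012, 1.603, 0.006, 1.071, -0.056], TCP at [0.172, -0.627, 0.215] pointing down, gripper open.
Joint ranges: [-2.53, 2.53], [-0.31, 2.02], [-1.57, 1.55], [0.28, 2.44], [-1.29, 4.43], [0.15, 1.84], [-2.92, 2.92]. Speed limits (rad/s): [2.57, 2.57, 3.14, 3.14, 3.14, 3.14, 3.14].

INTERFACE

Orientations are given as a 3x3 rotation matrix whose columns are the frame's x, y, z axes.
In Python, from station import env, effector, solver, viewer, workorder, search_frame, tip_of gives the robot as it stands. Calls block until the motion is done:
- env.reach(position, orientation): joint-space move of the TCP to a pose.
- env.movel(position, frame=None, rate=0.15): straight line of the TCP; frame=None keeps the orientation; rate is the mean speed in m/s.
- env.goto_joints(angles): joint-space move.
- effector.release() and effector.grasp(squeeze=None): open the fingers fully, or close them until they stop; squeeze is the grip in N (None keeps the last).
- env.pause(seconds).
- solver.inverse_kinematics(position, orientation): joint angles nearest the present ones, or None.
- env.sense(): the state.
- viewer.read_camera(name): name is "scene" or "top"; returns (picture, depth): 480x640x3 uint8, red, green, blue; 480x640 float32, m along the optical axis (not along the pixel's ray), 0 where there is no reading.
- viewer.camera_info(name): a dict with "intrinsics" (3x3 intrinsics, pixels), "dist_coeffs" ([k1, k2, p1, p2, k3] as OpenCV has them; the pictures are not rectified), "eye" and "rotation" of the camera in the world. Camera axes: x right, y up, looking along -z (the intrinsics and any distortion apply to the point x, -y, -z); pixel columns grow to the right and rows downward; lengths in m; the calibration is good to about 2 mm. A picture is of the moment at which its call begins. camera_info takes no time and is no camera call.
A pose or a line that the arm cannot do raises env.PlanningError and nothing moves.
- workorder.finish_job(): hands the job in, once; it reports no verdict.
Trained networks look in the newest picture that a camera, given by its name, has taken for a name from the list of things; names that differ only in an ending like _2 or _b are one class to them, and where a whole thing is asked for, a point or a joint stands for the part that bears it (a point fixed in the world has none). Each returns a list of dicts, best first, with "score" (0 to 1); they miss things now and then, are a little off and sometimes report something else, mostly with a low value. They report only what shows in the picture. A call takes as long as a camera call. They do not tell look-alikes from the thing itself.
- search_frame(camera, name): "at" ([x, y, z] in m, in world coordinates, good to about 4 mm: the middle of the surface that is visible of it).
- tip_of(camera, name): "at" ([x, y, z] in m, in world coordinates, good to about 4 mm: a listed point, or the origin of a listed thing).
The state is a dict: "t": time; "joint_positions": joint angles; "joint_velocities": joint speeds; "tau": joint torques, N m; "ee_pos": TCP position; "tcp_rot": TCP orientation; "wrist_force": force on the tool from outside, world axes, zero at the start; "moment": the same for the moment, N m; "gripper_width": finger opening in m.
Only numpy, scipy, OpenCV 4.12 (cv2) and the standard library are available. Lean on these libraries where they do the work, as an engineer would, in place of code of your own. Each camera call takes 0.05 s, during which the arm holds its last target.

## Working session

There is one attempt and no reset: what is moved stays moved. The work goes in short steps, each a Python script; the robot and the scene stay as the last script left them, time stands still between calls to the robot, and variables do not carry over. Pictures are saved under pics/ and viewed, and the job is handed in when it is done.

```bash
ls; mkdir -p pics
python3 - <<'E'
from station import env, effector, solver, viewer, workorder, search_frame, tip_of
import cv2, numpy as np
for n in ["top","scene"]:
    p,d=viewer.read_camera(n)
    cv2.imwrite(f"pics/{n}0.png",p[...,::-1]); np.savez(f"{n}0.npz",p=p,d=d)
    i=viewer.camera_info(n); print(n,i)
    for k in ["stick_a_mid","flat_bar_mid","round_bar_mid","box_section_mid","stack","round_tray","box_tray","oil_can","hammer"]:
        print(k,[(np.round(r["at"],3).tolist(),round(r["score"],2)) for r in tip_of(n,k)])
s=env.sense(); print(s["t"],s["ee_pos"],s["tcp_rot"],s["gripper_width"])
E
```

```text
pics
top {'intrinsics': array([[598.71607347,   0.        , 326.60373244],
       [  0.        , 598.71607347, 242.13816725],
       [  0.        ,   0.        ,   1.        ]]), 'dist_coeffs': array([-0.12328788,  0.        ,  0.        ,  0.        ,  0.        ]), 'eye': array([ 0.24202776, -0.09070679,  1.61469928]), 'rotation': array([[ 4.40226576e-03,  9.90625327e-01, -1.36536009e-01],
       [-9.99990166e-01,  4.28764832e-03, -1.13354304e-03],
       [-5.37498053e-04,  1.36539656e-01,  9.90634460e-01]])}
stick_a_mid [([0.436, 0.001, 0.006], 0.82)]
flat_bar_mid [([0.243, -0.277, 0.009], 0.92), ([0.651, -0.463, 0.007], 0.61), ([0.418, -0.178, 0.007], 0.6)]
round_bar_mid [([0.438, 0.085, 0.01], 0.71), ([0.642, -0.001, -0.001], 0.63)]
box_section_mid [([0.435, -0.096, 0.017], 0.9)]
stack [([0.638, 0.001, 0.001], 0.72)]
round_tray [([0.584, -0.243, -0.002], 0.81)]
box_tray [([0.598, 0.275, -0.001], 0.55)]
oil_can [([0.324, 0.405, -0.002], 0.83), ([0.585, -0.243, 0.001], 0.56)]
hammer [([0.402, -0.454, -0.003], 0.62), ([0.324, 0.406, 0.001], 0.38), ([0.418, -0.178, 0.005], 0.36)]
sc
[... 535 characters left out ...]
1, 0.01], 0.68)]
flat_bar_mid [([0.654, -0.464, 0.009], 0.85), ([0.449, -0.65, 0.008], 0.83), ([0.419, -0.178, 0.007], 0.68), ([0.244, -0.272, 0.005], 0.65)]
round_bar_mid [([0.433, 0.085, 0.01], 0.89)]
box_section_mid [([0.439, -0.097, 0.014], 0.78)]
stack [([0.642, -0.005, -0.0], 0.61)]
round_tray [([0.581, -0.245, 0.001], 0.75)]
box_tray [([0.595, 0.275, -0.0], 0.77)]
oil_can [([0.326, 0.411, 0.003], 0.62), ([0.58, -0.242, -0.003], 0.4)]
hammer [([0.404, -0.45, -0.002], 0.74)]
1.0 [ 0.17196185 -0.62684793  0.21460903] [[-9.64360214e-01 -5.54355718e-05  2.64592847e-01]
 [-2.64592845e-01 -5.42268289e-05 -9.64360215e-01]
 [ 6.78078910e-05 -9.99999997e-01  3.76263407e-05]] 0.09198125761265406
```

View pics/top0.png

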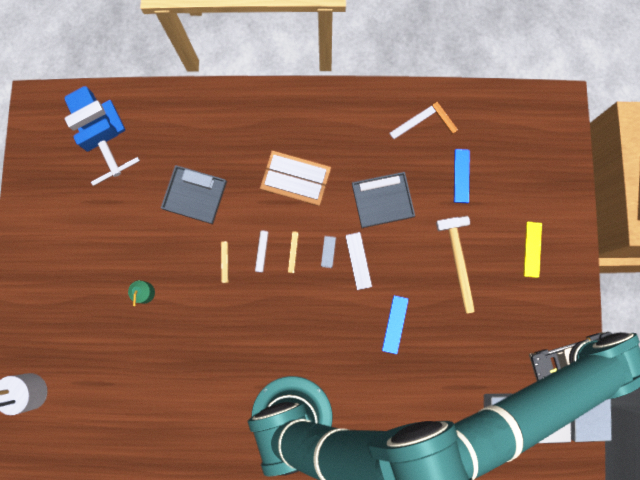

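View pics/scene0.png

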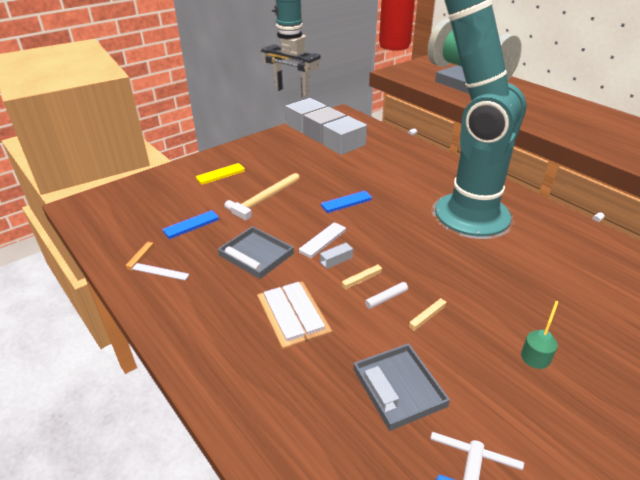

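The top view shows the sticks at about (225,262) and (293,252), the round bar at (262,251), the tube at (328,251) and the steel flat bar at (358,261). The stack is at (296,178) and the trays at (195,195) and (383,199). The blue and yellow bars are decoys. Next I'll measure the poses precisely.

```bash
cat > h.py <<'E'
import cv2, numpy as np
from station import env, effector, solver, viewer, workorder, search_frame, tip_of
def ortho(cam,p,z,x0=.3,x1=.75,y0=-.35,y1=.4,res=.001):
    """orthophoto at plane z; row 0 = x1, col 0 = y1"""
    i=viewer.camera_info(cam)
    xs=np.arange(x1,x0,-res); ys=np.arange(y1,y0,-res)
    X,Y=np.meshgrid(xs,ys,indexing='ij')
    P=np.stack([X,Y,np.full_like(X,z)],-1).reshape(-1,3)
    c=(P-i["eye"])@i["rotation"]; c=c*[1,-1,-1]
    q,_=cv2.projectPoints(c.reshape(-1,1,3),np.zeros(3),np.zeros(3),i["intrinsics"],i["dist_coeffs"])
    q=q.reshape(X.shape+(2,)).astype(np.float32)
    return cv2.remap(p,q[...,0],q[...,1],cv2.INTER_CUBIC)
E
python3 - <<'E'
from h import *
p=np.load("top0.npz")["p"]
o=ortho("top",p,.012)
cv2.imwrite("pics/ortho0.png",o[...,::-1]); print(o.shape)
# zoom trays
L=cv2.resize(ortho("top",p,.02,.5,.7,.17,.37,.0005)[...,::-1],(390,390));R=cv2.resize(ortho("top",p,.02,.48,.68,-.35,-.15,.0005)[...,::-1],(390,390))
cv2.imwrite("pics/trays0.png",np.hstack([L,R]))
E
```

```text
(450, 750, 3)
```

View pics/ortho0.png

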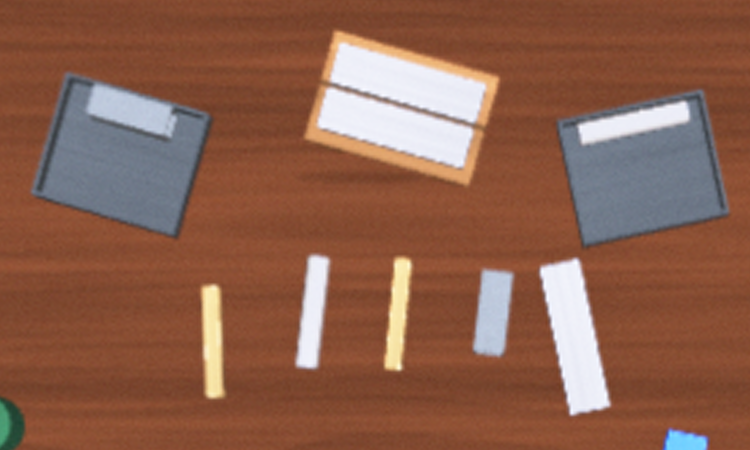

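View pics/trays0.png

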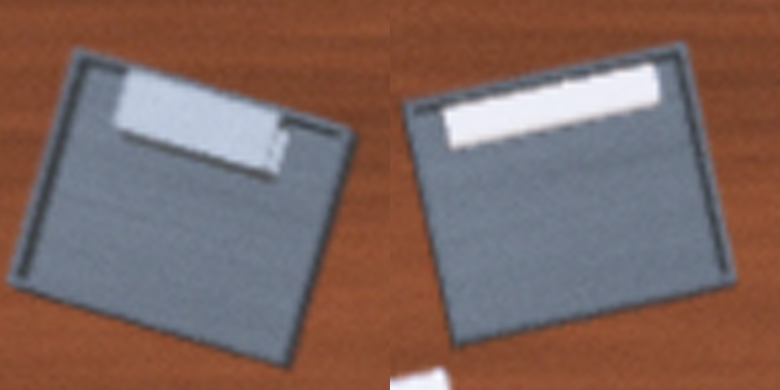

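Confirmed: the left tray holds a square tube and the right one a round bar. I'll fit each piece's silhouette with a cuboid of its known size.

```bash
cat >> h.py <<'E'
from scipy.optimize import minimize
def fgmask(o):
    # non-wood: distance from local wood colour (reddish brown)
    lab=cv2.cvtColor(o,cv2.COLOR_RGB2LAB).astype(np.float32)
    return lab
def hull(cam_eye,dims,x,y,yaw,z0):
    l,w,h=dims  # l along yaw direction
    C=np.array([[a*l/2,b*w/2,c] for a in(-1,1) for b in(-1,1) for c in(z0,z0+h)])
    c,s=np.cos(yaw),np.sin(yaw)
    P=np.c_[x+c*C[:,0]-s*C[:,1],y+s*C[:,0]+c*C[:,1],C[:,2]]
    t=P[:,2]/cam_eye[2]   # project on z=0
    G=(P[:,:2]-cam_eye[:2]*t[:,None])/(1-t[:,None])
    return cv2.convexHull(G.astype(np.float32)).reshape(-1,2)
def fit(cam,p,dims,x,y,yaw,z0=0.,R=.13,res=.0005,sel=None):
    eye=viewer.camera_info(cam)["eye"]
    x1,y1=x+R,y+R
    o=ortho(cam,p,0.,x-R,x1,y-R,y1,res)
    lab=cv2.cvtColor(o,cv2.COLOR_RGB2LAB).astype(np.float32)
    wood=np.median(lab.reshape(-1,3),0) if sel is None else sel
    # initial hull gives inside/outside colour
    def px(G): return np.stack([(y1-G[:,1])/res,(x1-G[:,0])/res],-1)
    def ras(q):
        m=np.zeros(o.shape[:2],np.uint8)
        cv2.fillConvexPoly(m,np.round(px(hull(eye,dims,*q,z0))*16).astype(np.int32),255,cv2.LINE_AA,4)
        return m/255.
    out=np.array([125.,150,155])
    hsv=cv2.cvtColor(o,cv2.COLOR_RGB2HSV).astype(np.float32)
    # wood: R-B large with low G relative ; woodness by G/R ratio
    f=o.astype(np.float32)+1
    r=f[...,1]/f[...,0]
    m=np.clip((r-.58)/.12,0,1)
    b=(m>.5).astype(np.uint8); n,l,st,ct=cv2.connectedComponentsWithStats(b)
    m0=ras((x,y,yaw))>.5
    ids=np.bincount(l[m0&(b>0)],minlength=n); k=ids[1:].argmax()+1
    keep=cv2.dilate((l==k).astype(np.uint8),np.ones((5,5))); m=m*keep
    m=np.maximum(m,cv2.morphologyEx((l==k).astype(np.uint8),cv2.MORPH_CLOSE,np.ones((25,25))) *1.)
    f_=lambda v:np.abs(ras((v[0]*1e-2,v[1]*1e-2,v[2]*.1))-m).sum()*res*res*1e6
    best=None
    for dy in (-.1,.0,.1):
        v0=np.array([x*100,y*100,(yaw+dy)*10]); S=np.vstack([v0,v0+[1,0,0],v0+[0,1,0],v0+[0,0,1]])
        s=minimize(f_,v0,method="Nelder-Mead",options=dict(initial_simplex=S,xatol=.005,fatol=.5))
        if best is None or s.fun<best.fun: best=s
    v=best.x
    return np.array([v[0]*.01,v[1]*.01,v[2]*.1]),best.fun,m.sum()*res*res*1e6,ras((v[0]*1e-2,v[1]*1e-2,v[2]*.1)).sum()*res*res*1e6
E
python3 - <<'E'
from h import *
P={n:np.load(n+"0.npz")["p"] for n in("top","scene")}
T=dict(sa=((.11,.016,.016),.408,.188,0),sb=((.11,.016,.016),.436,.001,0),fl=((.15,.04,.012),.418,-.178,.2),rb=((.11,.022,.022),.436,.085,0),
 bx=((.08,.03,.03),.436,-.096,0),st=((.112,.17,.018),.64,0,-.25),rt=((.126,.148,.022),.583,-.243,.2),bt=((.126,.148,.022),.597,.275,-.25))
for k,(d,*q) in T.items():
    for c in P:
        v,e,a,b=fit(c,P[c],d,*q); print(k,c,np.round(v,4),"xor",round(e),"mask",round(a),"model",round(b))
E
```

```text
sa top [0.4099 0.1889 0.0209] xor 494 mask 2697 model 2203
sa scene [0.4075 0.1861 0.0237] xor 479 mask 3560 model 3088
sb top [ 0.4362  0.0025 -0.1131] xor 476 mask 2501 model 2025
sb scene [ 0.4357  0.001  -0.1263] xor 644 mask 4304 model 3665
fl top [ 0.4142 -0.1754  0.2225] xor 944 mask 7305 model 6361
fl scene [ 0.4135 -0.1756  0.1707] xor 8455 mask 16717 model 8268
rb top [ 0.4381  0.0875 -0.1158] xor 265 mask 3173 model 2910
rb scene [ 0.438   0.0872 -0.1462] xor 708 mask 4367 model 4911
bx top [ 0.4375 -0.0929 -0.1612] xor 537 mask 3220 model 2683
bx scene [ 0.4343 -0.0988 -0.3447] xor 10933 mask 16784 model 5856
st top [ 0.6425 -0.0018 -0.2784] xor 302 mask 20387 model 20393
st scene [ 0.6381 -0.0092 -0.2773] xor 649 mask 22079 model 22543
rt top [ 0.5822 -0.2419  0.2177] xor 710 mask 20819 model 20110
rt scene [ 0.5812 -0.2434  0.2466] xor 1589 mask 26484 model 24897
bt top [ 0.5956  0.2788 -0.277 ] xor 682 mask 21075 model 20395
bt scene [ 0.5948  0.2772 -0.2702] xor 913 mask 23537 model 22625
```

Run:
```python
from h import *
P={n:np.load(n+"0.npz")["p"] for n in("top","scene")}
V=dict(sa=((.11,.016,.016),.4099,.1889,.0209),sb=((.11,.016,.016),.4362,.0025,-.113),fl=((.15,.04,.012),.4142,-.1754,.2225),rb=((.11,.022,.022),.438,.0875,-.1158),
 bx=((.08,.03,.03),.4375,-.0929,-.13),st=((.112,.17,.018),.6425,-.0018,-.2784),rt=((.126,.148,.022),.582,-.242,.2177),bt=((.126,.148,.022),.5956,.2788,-.277))
def draw(img,cam,k,S,off):
    i=viewer.camera_info(cam);(l,w,h),x,y,a=V[k][0],*V[k][1:]
    for z in(0,h):
        C=np.array([[l/2,w/2],[l/2,-w/2],[-l/2,-w/2],[-l/2,w/2]]);c,s=np.cos(a),np.sin(a)
        Q=np.c_[x+c*C[:,0]-s*C[:,1],y+s*C[:,0]+c*C[:,1],np.full(4,z)]
        cc=((Q-i["eye"])@i["rotation"])*[1,-1,-1]
        q=cv2.projectPoints(cc.reshape(-1,1,3),np.zeros(3),np.zeros(3),i["intrinsics"],i["dist_coeffs"])[0].reshape(-1,2)
        cv2.polylines(img,[np.round(((q-off+.5)*S-.5)*16).astype(int)],True,(255,0,0) if z else (0,200,0),1,cv2.LINE_AA,4)
for cam,off,sz,S in(("top",(155,140),(270,160),2.9),("scene",(210,210),(250,220),3)):
    im=P[cam][off[1]:off[1]+sz[1],off[0]:off[0]+sz[0]]
    im=cv2.resize(im,None,fx=S,fy=S,interpolation=cv2.INTER_CUBIC)
    for k in V: draw(im,cam,k,S,np.array(off))
    cv2.imwrite(f"pics/ov_{cam}.png",im[...,::-1]); print(im.shape)
```

```text
(464, 783, 3)
(660, 750, 3)
```

View pics/ov_top.png

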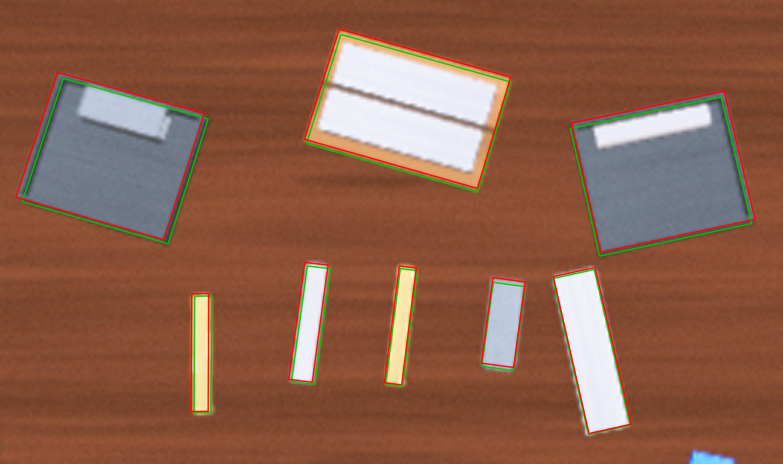

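View pics/ov_scene.png

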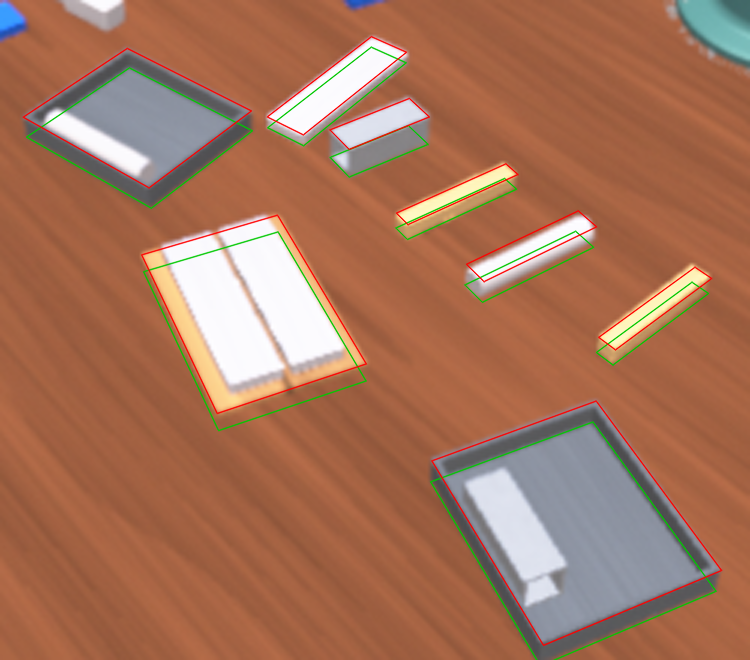

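The top-view fits (red) line up with the edges in both cameras. The planned order is round bar, tube, sticks, then flat bar. The fingers only open fully, so in the trays I'll open them only when the tips are above the walls.

```bash
cat >> h.py <<'E'
V=dict(sa=(.4092,.1882,.0215),sb=(.4362,.0022,-.115),fl=(.4142,-.1754,.2225),rb=(.438,.0875,-.1158),bx=(.437,-.0935,-.125),
 st=(.6420,-.0025,-.2784),rt=(.5822,-.2422,.2177),bt=(.5956,.2785,-.277))
def loc(k,x,y):
    X,Y,a=V[k]; c,s=np.cos(a),np.sin(a); return np.array([X+c*x-s*y,Y+s*x+c*y])
def rot(j):  # j: jaw direction yaw
    c,s=np.cos(j),np.sin(j); return np.array([[s,0,c],[-c,0,s],[0,-1,0]])
def pick_j(xy,z,j):
    q0=env.sense()["joint_positions"]; best=None
    for jj in(j,j+np.pi):
        q=solver.inverse_kinematics(np.r_[xy,z],rot(jj))
        if q is not None and (best is None or np.abs(q-q0).max()<best[0]): best=(np.abs(q-q0).max(),jj,q)
    print("j7",best[2][6].round(2),"maxd",best[0].round(2)); return rot(best[1])
def st(m=""):
    s=env.sense(); print(m,"t%.2f"%s["t"],"p",np.round(s["ee_pos"],4),"F",np.round(s["wrist_force"],1),"w%.4f"%s["gripper_width"]); return s
E
python3 - <<'E'
from h import *
k="rb";x,y,a=V[k]
R=pick_j((x,y),.08,a+np.pi/2)
env.reach([x,y,.10],R); st("above")
env.movel([x,y,.0075],rate=.12); st("down")
effector.grasp(40); st("grasp")
env.movel([x,y,.10],rate=.2); st("lift")
for n in["scene"]:
    p,d=viewer.read_camera(n); cv2.imwrite("pics/rb_lift.png",p[...,::-1])
E
```

```text
j7 0.42 maxd 1.17
above t3.72 p [0.4384 0.0867 0.0999] F [-0.3 -0.7 -0.3] w0.0926
down t4.64 p [0.4383 0.0877 0.0079] F [0.2 0.4 0.1] w0.0919
grasp t5.72 p [0.438  0.0873 0.0075] F [-0.1 -1.1 -0.2] w0.0211
lift t6.33 p [0.4374 0.0867 0.0991] F [ 0.1 -0.6 -4. ] w0.0210
```

View pics/rb_lift.png

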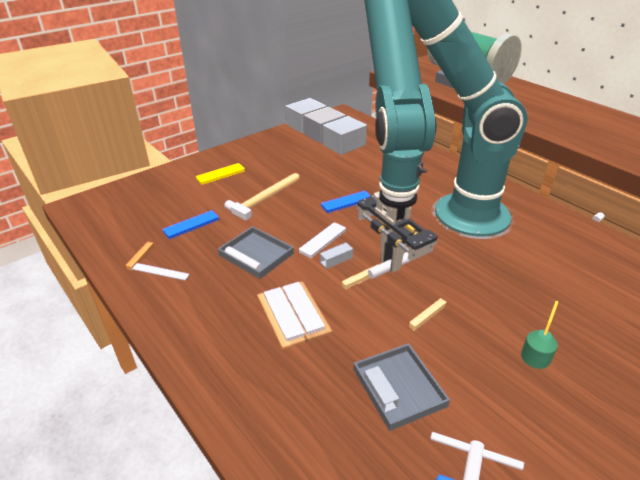

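The bar is held and level at about (390,265), and the wrist shows about 3.5 N of added weight. Now into the round tray: lower it to the floor, ease the grip and slide off upward.

Run:
```python
from h import *
k="rt";x,y=loc(k,-.012,0);a=V[k][2]
R=pick_j((x,y),.1,a)
env.reach([x,y,.12],R); st("above")
env.movel([x,y,.03],rate=.15); st()
env.movel([x,y,.0125],rate=.04); st("floor")
effector.grasp(3); st("soft")
for z in(.016,.020,.025,.031):
    env.movel([x,y,z],rate=.02); st()
p,d=viewer.read_camera("scene"); cv2.imwrite("pics/rt1.png",cv2.resize(p[200:320,180:360,::-1],None,fx=4,fy=4))
```

```text
j7 0.05 maxd 0.41
above t7.72 p [ 0.5705 -0.2419  0.1199] F [ 0.5  0.8 -3.6] w0.0211
 t8.47 p [ 0.5713 -0.2444  0.0307] F [ 0.1 -0.2 -2.9] w0.0206
floor t9.06 p [ 0.5705 -0.2447  0.0124] F [-0.   0.  -3.6] w0.0211
soft t9.28 p [ 0.5706 -0.2448  0.0126] F [-0.1  0.2 -3.5] w0.0218
 t9.60 p [ 0.5707 -0.2449  0.0163] F [-0.9  0.1 -3.7] w0.0220
 t9.95 p [ 0.5706 -0.2448  0.0202] F [ 0.6 -0.5 -3.4] w0.0220
 t10.35 p [ 0.5706 -0.2448  0.0252] F [ 0.5  0.9 -4. ] w0.0220
 t10.80 p [ 0.5706 -0.2448  0.0312] F [-0.1 -0.1 -4.2] w0.0218
```

View pics/rt1.png

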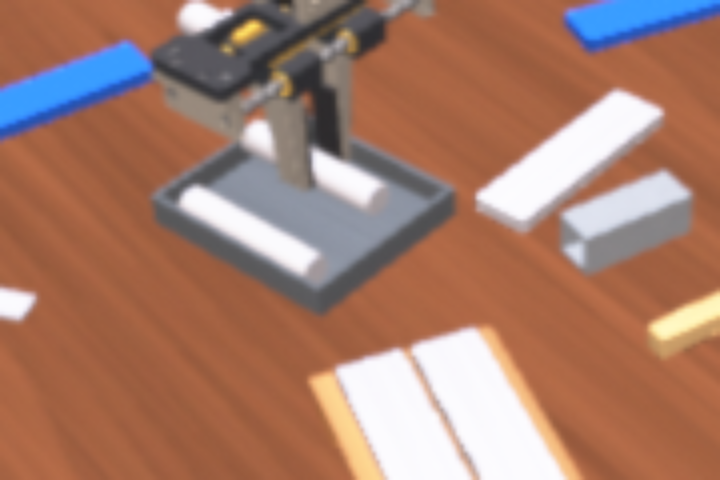

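The 3 N grip still holds the bar through friction, so it didn't slide off. Fallback: move over towards the near wall so both fingertips clear everything, and let go from the lowest height that is still above the wall, about 12 mm.

Run:
```python
from h import *
k="rt";x,y=loc(k,-.036,0)
env.movel([x,y,.031],rate=.06)
env.movel([x,y,.0237],rate=.03); st("pre")
env.pause(.3)
effector.release(); st("rel")
env.movel([x,y,.13],rate=.3); st("up")
p,d=viewer.read_camera("scene"); cv2.imwrite("pics/rt2.png",cv2.resize(p[200:320,180:360,::-1],None,fx=4,fy=4))
print([(np.round(r["at"],3),r["score"]) for r in tip_of("scene","round_bar_mid")])
```

```text
pre t11.79 p [ 0.547  -0.2497  0.0233] F [ 0.1  0.7 -3.6] w0.0219
rel t13.20 p [ 0.5471 -0.2499  0.0237] F [-0.1  0.6  0.3] w0.0918
up t13.71 p [ 0.5472 -0.2504  0.1309] F [-0. -1.  0.] w0.0919
[]
```

View pics/rt2.png

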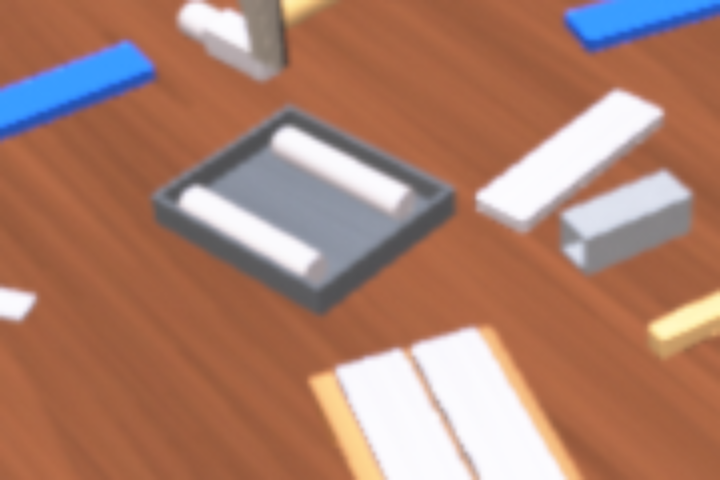

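The round bar lies flat on the tray floor by the near wall, from (275,140) to (410,205) in the crop, parallel to the fixed bar. Next is the tube, gripped near its top.

Run:
```python
from h import *
k="bx";x,y,a=V[k]
R=pick_j((x,y),.12,a+np.pi/2)
env.reach([x,y,.12],R); st("above")
env.movel([x,y,.0205],rate=.12); st("down")
effector.grasp(40); s=st("grasp")
env.movel([x,y,.11],rate=.15); st("lift")
p,d=viewer.read_camera("scene"); cv2.imwrite("pics/bx_lift.png",cv2.resize(p[150:320,250:450,::-1],None,fx=3.5,fy=3.5))
```

```text
j7 0.88 maxd 0.8
above t14.60 p [ 0.4376 -0.0943  0.1197] F [ 0.5 -0.9  0.2] w0.0920
down t15.58 p [ 0.4375 -0.0935  0.0209] F [ 0.3 -1.   0.1] w0.0920
grasp t16.55 p [ 0.437  -0.0936  0.0205] F [ 0.2 -0.  -0.6] w0.0295
lift t17.30 p [ 0.4363 -0.0938  0.1093] F [-0.2 -1.1 -1.9] w0.0292
```

View pics/bx_lift.png

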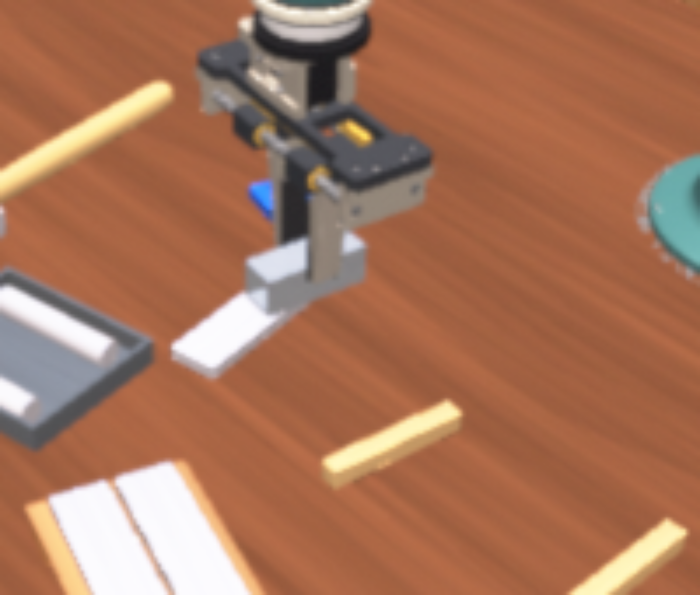

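Run:
```python
from h import *
k="bt";x,y=loc(k,-.041,0);a=V[k][2]
R=pick_j((x,y),.12,a)
env.reach([x,y,.14],R); st("above")
env.movel([x,y,.05],rate=.2); st()
for z in (.035,.030,.027,.0255):
    env.movel([x,y,z],rate=.03); s=st()
    if s["wrist_force"][2]>6: break
```

```text
j7 1.59 maxd 0.85
above t18.84 p [0.5568 0.2881 0.1396] F [ 0.4 -0.1 -1.5] w0.0295
 t19.44 p [0.5565 0.2898 0.0508] F [ 0.8  0.  -1.7] w0.0295
 t20.09 p [0.5561 0.2898 0.035 ] F [-0.5 -0.2 -2. ] w0.0294
 t20.41 p [0.556  0.2896 0.0297] F [ 0.1 -0.5 -1.6] w0.0295
 t20.66 p [0.5561 0.2896 0.0268] F [-0.3  0.1 -1.5] w0.0297
 t20.91 p [0.5561 0.2897 0.0254] F [-0.3  0.3 -1.7] w0.0296
```

Run:
```python
from h import *
k="bt";x,y=loc(k,-.041,0)
for z in (.0247,.0241):
    env.movel([x,y,z],rate=.02); s=st()
    if s["wrist_force"][2]>3: break
effector.release(); st("rel")
env.movel([x,y,.14],rate=.3); st("up")
# stick b
k="sb";x,y,a=V[k]
R=pick_j((x,y),.12,a+np.pi/2)
env.reach([x,y,.12],R); st("above")
p,d=viewer.read_camera("scene"); cv2.imwrite("pics/bt2.png",cv2.resize(p[200:430,250:500,::-1],None,fx=2.6,fy=2.6))
env.movel([x,y,.004],rate=.15); st("down")
effector.grasp(25); s=st("grasp")
env.movel([x,y,.13],rate=.2); st("lift")
```

```text
t21.16 p [0.5562 0.2897 0.0247] F [ 0.6  0.8 -1.6] w0.0290
 t21.41 p [0.5562 0.2898 0.0245] F [-1.  -2.2  3.2] w0.0294
rel t22.42 p [0.5562 0.2897 0.0241] F [ 0.4 -0.3 -0.7] w0.0919
up t22.95 p [0.5564 0.2896 0.1409] F [ 0.4 -0.4  0.4] w0.0918
j7 0.62 maxd 0.98
above t24.14 p [0.4367 0.003  0.12  ] F [-0.3 -0.5 -0.5] w0.0920
down t25.12 p [0.4367 0.0027 0.0044] F [0.  0.8 0.8] w0.0921
grasp t26.25 p [0.4362 0.0022 0.004 ] F [ 1.   0.2 -0.6] w0.0156
lift t27.03 p [0.4356 0.0017 0.1292] F [-0.7 -1.3  0.1] w0.0156
```

View pics/bt2.png

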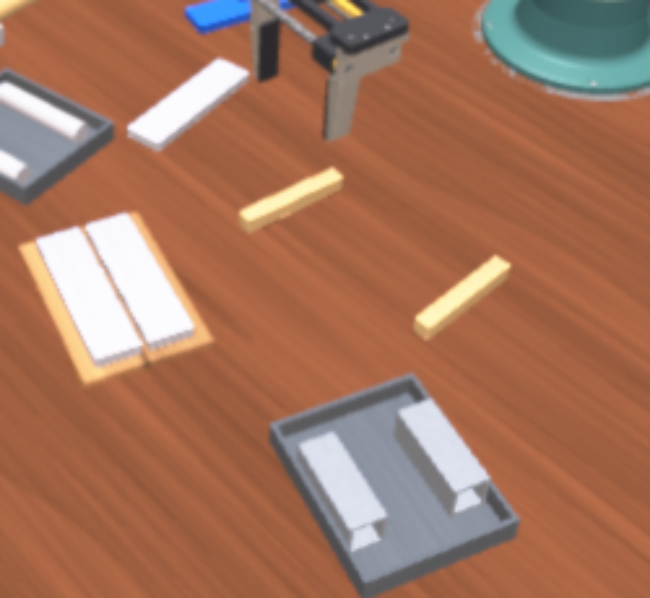

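The tube sits flat in its tray, at about (440,455) beside the fixed one at (340,490). Stick b is held, so now onto the stack, then stick a.

```bash
cat >> h.py <<'E'
def place_stick(yy):
    x,y=loc("st",0,yy); a=V["st"][2]
    R=pick_j((x,y),.12,a+np.pi/2)
    env.reach([x,y,.12],R); st("above")
    env.movel([x,y,.045],rate=.15)
    for z in(.036,.0348,.0342,.0337):
        env.movel([x,y,z],rate=.025); s=st()
        if s["wrist_force"][2]>2.5: break
    effector.release(); st("rel")
    env.movel([x,y,.13],rate=.25); st("up")
E
python3 - <<'E'
from h import *
place_stick(-.050)
k="sa";x,y,a=V[k]
R=pick_j((x,y),.12,a+np.pi/2)
env.reach([x,y,.12],R); st("above")
p,d=viewer.read_camera("scene"); cv2.imwrite("pics/st1.png",cv2.resize(p[250:380,230:380,::-1],None,fx=4,fy=4))
env.movel([x,y,.004],rate=.15); st("down")
effector.grasp(25); s=st("grasp")
env.movel([x,y,.13],rate=.2); st("lift")
E
```

```text
j7 0.7 maxd 0.45
above t27.85 p [ 0.6267 -0.0492  0.1191] F [-1.1  0.5  0.5] w0.0159
 t29.01 p [ 0.6283 -0.0506  0.036 ] F [ 1.5 -0.7 -0.8] w0.0158
 t29.26 p [ 0.6282 -0.0506  0.0348] F [-0.4  0.3  0.2] w0.0160
 t29.51 p [ 0.6282 -0.0506  0.0342] F [0.1 0.7 1. ] w0.0155
 t29.76 p [ 0.6284 -0.0506  0.0341] F [-1.2 -0.6  3.7] w0.0155
rel t30.94 p [ 0.6282 -0.0506  0.0337] F [ 0.6  0.7 -0.6] w0.0918
up t31.48 p [ 0.6283 -0.0509  0.1305] F [ 0.4 -0.4 -1.1] w0.0918
j7 0.37 maxd 0.43
above t32.71 p [0.4105 0.1876 0.1199] F [ 0.5  0.4 -0.2] w0.0918
down t33.68 p [0.4096 0.1885 0.0045] F [-0.7  0.5  0.4] w0.0920
grasp t34.82 p [0.4092 0.1882 0.004 ] F [-0.1  0.2 -0. ] w0.0157
lift t35.60 p [0.4088 0.1875 0.1291] F [-0.8 -0.  -1. ] w0.0159
```

View pics/st1.png

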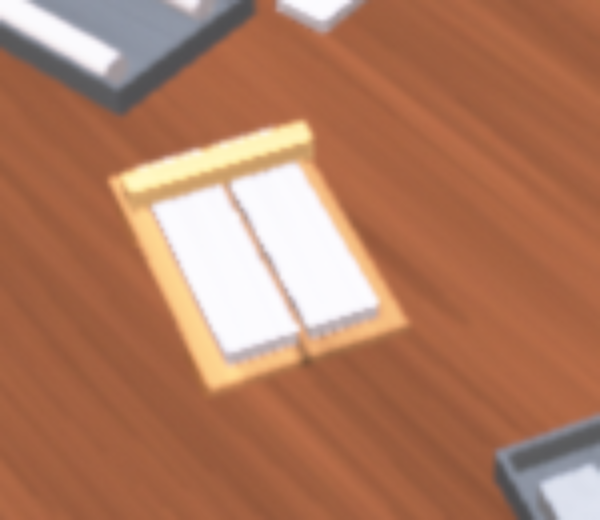

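Stick b lies straight across the layer's right end, from (125,185) to (310,135) in the crop. Placing stick a.

Run:
```python
from h import *
place_stick(.050)
x,y,a=V["fl"]
R=pick_j((x,y),.12,a+np.pi/2)
env.reach([x,y,.14],R); st("above")
p,d=viewer.read_camera("top"); np.savez("top1.npz",p=p)
s,_=viewer.read_camera("scene"); np.savez("scene1.npz",p=s)
o=ortho("top",p,.046,.56,.73,-.1,.1,.0003); cv2.imwrite("pics/st_o.png",o[...,::-1])
cv2.imwrite("pics/st_s.png",cv2.resize(s[200:430,170:450,::-1],None,fx=2.6,fy=2.6))
```

```text
j7 0.58 maxd 0.49
above t36.70 p [0.6544 0.0476 0.1199] F [ 1.4  0.1 -0.3] w0.0156
 t37.86 p [0.6557 0.0456 0.036 ] F [ 1.   0.6 -0.6] w0.0158
 t38.11 p [0.6557 0.0456 0.0348] F [ 0.2  0.2 -0. ] w0.0157
 t38.36 p [0.6557 0.0456 0.0342] F [ 0.5 -0.1 -0.7] w0.0161
 t38.61 p [0.6558 0.0456 0.0341] F [-1.3  0.2  3.1] w0.0160
rel t39.79 p [0.6557 0.0456 0.0337] F [-0.  -0.1  0.8] w0.0921
up t40.33 p [0.6558 0.0453 0.1306] F [-1.4  0.8  0.5] w0.0918
j7 1.36 maxd 0.79
above t41.57 p [ 0.415 -0.175  0.14 ] F [-0.2 -0.2 -0.8] w0.0918
```

View pics/st_o.png

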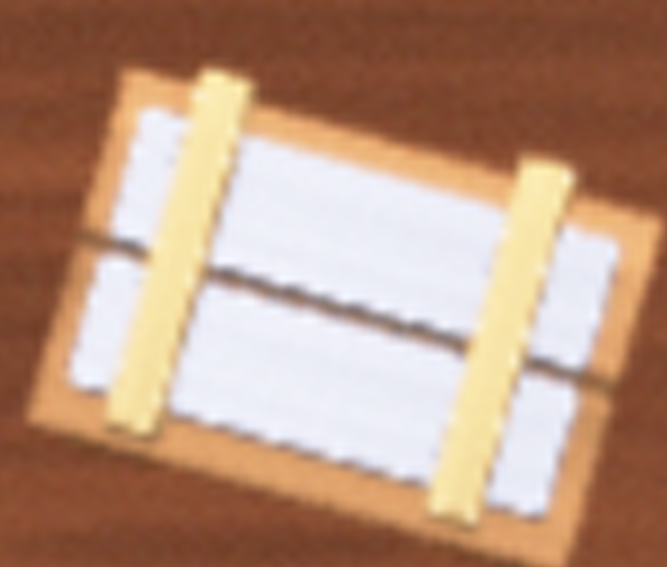

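View pics/st_s.png

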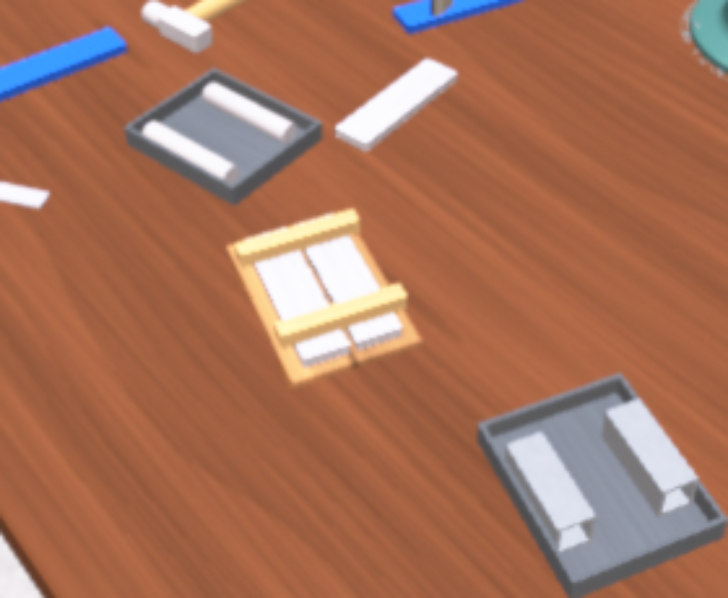

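Both sticks lie straight across the layer. Their centres measure about (0.654,0.046) and (0.628,-0.050), against targets of (0.656,0.046) and (0.628,-0.051). The flat bar is last.

Run:
```python
from h import *
x,y,a=V["fl"]
env.movel([x,y,.0035],rate=.13); st("down")
effector.grasp(55); st("grasp")
env.movel([x,y,.16],rate=.2); st("lift")
x,y=loc("st",0,0);a=V["st"][2]
R=pick_j((x,y),.16,a)
env.reach([x,y,.16],R); st("above")
env.movel([x,y,.062],rate=.12); st()
s,_=viewer.read_camera("scene")
cv2.imwrite("pics/fl_s.png",cv2.resize(s[180:400,200:450,::-1],None,fx=2.7,fy=2.7))
```

```text
down t42.87 p [ 0.4146 -0.1754  0.004 ] F [0.6 0.1 0.3] w0.0921
grasp t43.71 p [ 0.4142 -0.1755  0.0035] F [ 0.7 -0.9  0.1] w0.0394
lift t44.64 p [ 0.4131 -0.1754  0.1588] F [-1.1 -0.3 -5.5] w0.0388
j7 2.11 maxd 0.7
above t45.74 p [ 0.6414 -0.0037  0.1592] F [ 0.9 -0.2 -5. ] w0.0394
 t46.71 p [ 0.6426 -0.002   0.0628] F [ 0.2  0.5 -5.4] w0.0392
```

View pics/fl_s.png

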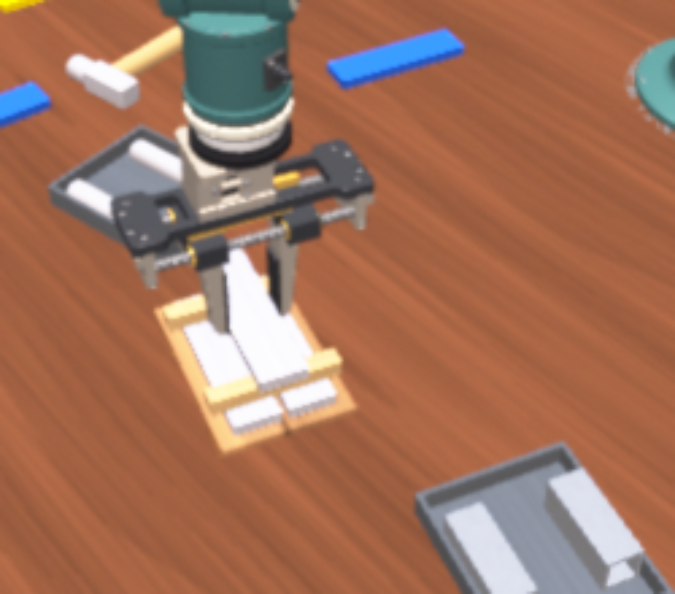

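```bash
cat >> h.py <<'E'
def cloud(cam):
    p,d=viewer.read_camera(cam); i=viewer.camera_info(cam)
    u,v=np.meshgrid(np.arange(640),np.arange(480)); uv=np.stack([u,v],-1).reshape(-1,1,2).astype(np.float64)
    n=cv2.undistortPoints(uv,i["intrinsics"],i["dist_coeffs"]).reshape(480,640,2)
    c=np.stack([n[...,0]*d,-n[...,1]*d,-d],-1)
    W=c@i["rotation"].T+i["eye"]; W[d==0]=np.nan
    return p,W
def tost(W):
    X,Y,a=V["st"];c,s=np.cos(a),np.sin(a);q=W-[X,Y,0]
    return np.stack([q[...,0]*c+q[...,1]*s,-q[...,0]*s+q[...,1]*c,q[...,2]],-1)
E
python3 - <<'E'
from h import *
p,W=cloud("scene"); q=tost(W)
for y in range(-90,91,15):
    m=(abs(q[...,0])<.012)&(abs(q[...,1]-y/1000)<.007)&(q[...,2]<.12)
    print(y,m.sum(),np.round(np.nanpercentile(q[m][:,2],[10,50,90]),4) if m.sum() else "")
E
```

```text
-90 0 
-75 1 [0.0695 0.0695 0.0695]
-60 15 [0.0692 0.0707 0.0723]
-45 27 [0.069  0.0707 0.0722]
-30 38 [0.0688 0.0708 0.072 ]
-15 50 [0.0693 0.0714 0.0726]
0 52 [0.069  0.0709 0.0723]
15 56 [0.0693 0.0711 0.0722]
30 48 [0.0694 0.0711 0.073 ]
45 60 [0.0689 0.071  0.0725]
60 127 [0.0271 0.0383 0.0717]
75 194 [0.0001 0.0285 0.0708]
90 88 [-0.0023 -0.      0.0173]
```

Run:
```python
from h import *
for c in("scene","top"):
    p,W=cloud(c); q=tost(W)
    m=(abs(q[...,0])<.03)&(abs(q[...,1])<.11)&(q[...,2]<.076)&(q[...,2]>.066)
    z=q[m]; print(c,m.sum(),"y",np.round(np.percentile(z[:,1],[0,1,3,97,99,100]),4),"x",np.round(np.percentile(z[:,0],[1,50,99]),4))
    m=m&(q[...,1]>.03); z=q[m]; print("end x",np.round(np.percentile(z[:,0],[2,50,98]),4), m.sum())
cv2.imwrite("pics/fl_o.png",ortho("top",p,.071,.54,.74,-.12,.12,.0004)[...,::-1])
```

```text
scene 823 y [-0.073  -0.0644 -0.0569  0.0765  0.0777  0.0795] x [-0.0249 -0.0017  0.0235]
end x [-0.0177  0.0024  0.0213] 356
top 211 y [-0.0691 -0.0605 -0.0563  0.0753  0.0762  0.077 ] x [-0.0229 -0.0087  0.0187]
end x [-0.0218 -0.0018  0.0186] 131
```

View pics/fl_o.png

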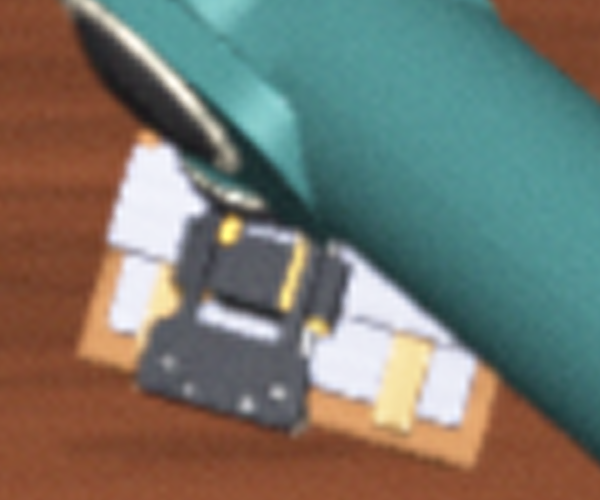

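The bar is level (top at 0.071 throughout), in line, and centred: its left end is at +76 mm against +75 mm nominal. Lowering it.

Run:
```python
from h import *
x,y=loc("st",0,-.001)
for z in(.053,.051,.050,.0495,.049):
    env.movel([x,y,z],rate=.03); s=st()
    if s["wrist_force"][2]>0: break
env.pause(.2); st()
effector.release(); st("rel")
env.movel([x,y,.16],rate=.2); st("up")
env.reach([.35,-.05,.35],rot(0)) if solver.inverse_kinematics([.35,-.05,.35],rot(0)) is not None else env.goto_joints([1.26,0.468,-0.012,1.603,0.006,1.071,-0.056])
st("away")
for c in("scene","top"):
    p,W=cloud(c); np.savez(c+"2.npz",p=p); q=tost(W)
    cv2.imwrite(f"pics/end_{c}.png",p[...,::-1])
    for nm,lo,hi in(("bar",.053,.064),("stick",.041,.0495)):
        m=(abs(q[...,0])<.08)&(abs(q[...,1])<.11)&(q[...,2]<hi)&(q[...,2]>lo);z=q[m]
        print(c,nm,m.sum(),np.round(np.percentile(z,[1,50,99],axis=0)[:,:2].T,4).tolist(),np.round(np.median(z[:,2]),4))
```

```text
t47.36 p [ 0.6416 -0.0035  0.0527] F [-0.3 -0.1 -5.5] w0.0390
 t47.61 p [ 0.6417 -0.0034  0.0509] F [ 0.6  0.4 -5.1] w0.0394
 t47.86 p [ 0.6417 -0.0034  0.0499] F [-0.3 -0.3 -5.7] w0.0389
 t48.11 p [ 0.6418 -0.0034  0.0496] F [-0.4 -1.  -4.5] w0.0390
 t48.36 p [ 0.6418 -0.0034  0.0496] F [-1.4 -1.2  0.5] w0.0395
 t48.56 p [ 0.6418 -0.0034  0.0495] F [-2.4 -1.5  3.2] w0.0390
rel t49.45 p [ 0.6417 -0.0035  0.049 ] F [0.3 0.6 1.2] w0.0918
up t50.16 p [ 0.6412 -0.004   0.159 ] F [ 0.3 -0.1 -0.1] w0.0918
away t51.79 p [ 0.35   -0.05    0.3495] F [0.1 0.9 0.6] w0.0921
scene bar 951 [[-0.019, 0.0013, 0.0208], [-0.0729, 0.0086, 0.0764]] 0.0573
scene stick 443 [[-0.0525, 0.0213, 0.0561], [-0.0576, 0.0455, 0.0756]] 0.0451
top bar 745 [[-0.0229, -0.0024, 0.0178], [-0.0725, 0.0007, 0.0743]] 0.058
top stick 252 [[-0.0564, -0.0205, 0.0537], [-0.0644, -0.0244, 0.0597]] 0.0454
```

Run:
```python
from h import *
p=np.load("top2.npz")["p"];s=np.load("scene2.npz")["p"]
cv2.imwrite("pics/end_o.png",ortho("top",p,.058,.56,.73,-.1,.1,.0003)[...,::-1])
cv2.imwrite("pics/end_s.png",cv2.resize(s[200:430,170:450,::-1],None,fx=2.6,fy=2.6))
```

```text
(no output)
```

View pics/end_o.png

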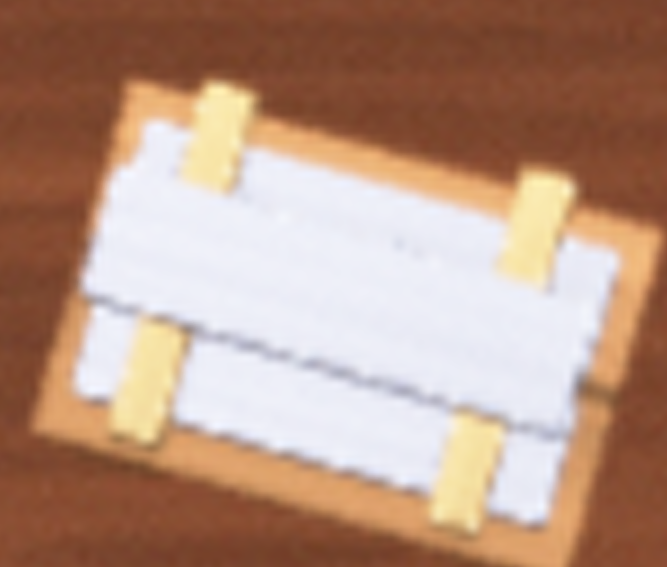

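View pics/end_s.png

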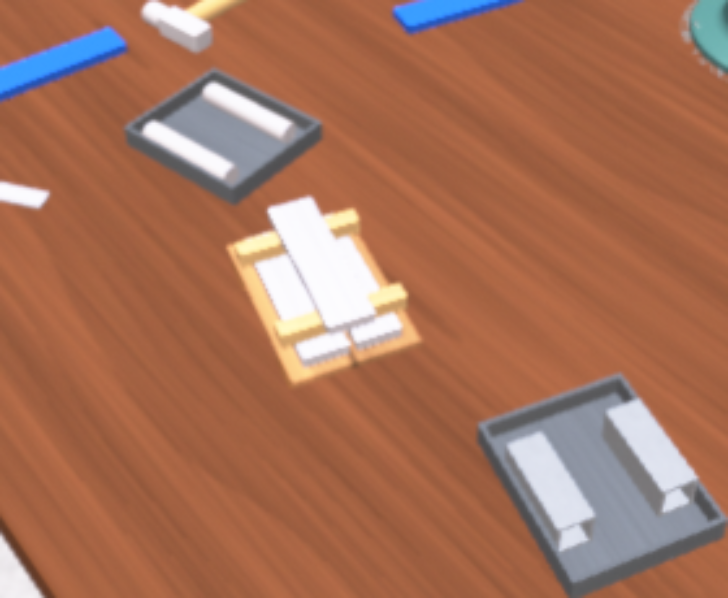

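View pics/end_top.png

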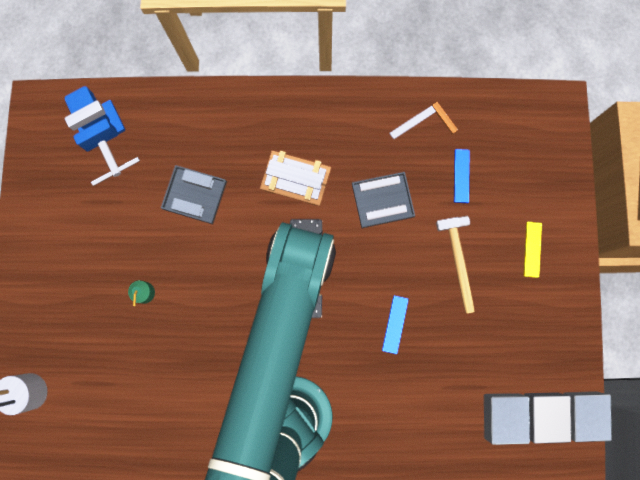

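The bar lies level on both sticks, centred and in line with the bars below. Both tray pieces lie flat, and the oil can and hammer haven't moved. Handing in.

Run:
```python
from h import *
print(workorder.finish_job()); st()
```

```text
the job is handed in; nothing more can be done
None
the job is handed in; nothing more can be done
```

All five pieces are put away as asked, and I handed the job in at about 52 s on the robot's clock. The gripper is open and the arm is well clear of everything.

- **Round bar:** it lies flat on the floor of the round-bar tray, by the near wall and parallel to the fixed bar. I planned to slide the fingers off it, but even a 3 N grip kept hold. I let it go from about 12 mm up instead, and it stayed in place.
- **Square tube:** it was set down on the floor of the square-tube tray, beside the fixed tube.
- **Sticks:** they lie straight across the layer at about ±50 mm from its middle. The measured centres are within about 2 mm of target.
- **Flat bar:** it lies level on both sticks with its top at about 58 mm, as expected. It is in line with the bars below and within about 2–3 mm of centre. The two cameras disagree by about 3–4 mm across the bar (+1 mm and -2.5 mm), about what their roughly 2 mm calibration allows.

The oil can, hammer and coloured bars are where they were in the first pictures. The highest wrist force I saw in my readings was about 6 N. The networks returned nothing for the round bar in its tray, so I checked that one by eye in the pictures.

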